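# Check the dust extractor's filter plate by lamplight

### The arm

A 7-joint arm with a two-finger parallel gripper is mounted at the origin on the work surface. World frame = base frame: x ahead of the robot, y to its left, z up, the work surface at z = 0. Lengths are in m, angles in rad, forces in N, time in s.
With the tool pointing down it reaches from about 0.4 to 0.9 m from the base axis. Payload 5.6 kg.
Tool frame: the origin (TCP) lies at the very end of the fingers, on their centre line; the grasp point (between the pads) lies manip.hold_point_z behind it (manip.hold_point_z is the distance from the TCP to the grasp point, in m); x points along the fingers, z is the direction in which the jaws open and shut, and the axes are right-handed (so a half turn about x gives the same grasp; the last joint's range is limited). The gripper opens to 92 mm and grips with 3 to 60 N. Pads are 20 mm wide; open, the fingers measure 128 mm over their backs; the gripper's body (75 mm by 189 mm) begins 69 mm behind the grasp point.
Start: joints at [1.299, 0.468, -0.012, 1.603, 0.006, 1.071, -0.056], TCP at [0.147, -0.633, 0.215] pointing down, gripper open.
Joint ranges: [-2.53, 2.53], [-0.31, 2.02], [-1.57, 1.55], [0.28, 2.44], [-1.29, 4.43], [0.15, 1.84], [-2.92, 2.92]. Speed limits (rad/s): [2.57, 2.57, 3.14, 3.14, 3.14, 3.14, 3.14].

### API

Orientations are given as a 3x3 rotation matrix whose columns are the frame's x, y, z axes.
In Python, from workcell import manip gives the robot as it stands.
- The arm moves only by the tool apply_moves, never from a script. Its argument "steps" is a list of rows, each an object with "travel": the shift along the tool's x, y, z in m, a list of three; "yaw": the turn about the tool's x in degrees; "claw": the gripper command: -1 is fully open, 1 is shut, values between are in proportion. A call has 1 to 10 rows; each row is the pose to reach, as a shift and turn from the pose commanded when the call began, along the tool's axes at that moment; what a row does not reach only later rows make up. A row lasts 1/8 s, in which the tool goes at most 62.5 mm and 10.7 degrees, less where a joint would pass 70% of its speed; a pose out of reach is approached as far as the arm can. A call with a gripper value outside its range is refused whole. The fingers move at their own pace and stop on an object; "newtons" is the grip in N (left out, the last holds). Time passes only in rows, so rows that repeat a pose let the fingers close. It gives the time, the measured TCP pose, the force and the opening at its end, in the units of the state.
- manip.get_state(): the state, without advancing time (a new reading comes with each control period).
- manip.camera(name): name is "side" or "top" or "wrist"; returns (picture, depth): 420x560x3 uint8, red, green, blue; 420x560 float32, m along the optical axis (not along the pixel's ray), 0 where there is no reading.
- manip.camera_model(name): a dict with "fx", "fy", "cx", "cy" (pixels), "distortion" ([k1, k2, p1, p2, k3] as OpenCV has them; the pictures are not rectified), "R" (3x3) and "t" (3): a world point X has camera coordinates R X + t. Camera axes: x right, y down, z forward; pixel columns grow to the right and rows downward; lengths in m; the calibration is good to about 2 mm. A picture is of the moment at which its call begins: read the wrist's pose just before it. camera_model takes no time and is no camera call; for the wrist camera it gives the pose at the moment of the call.
- manip.hand_in(): hands the job in, once; it reports no verdict.
Trained networks look in the newest picture that a camera, given by its name, has taken for a name from the list of things; names that differ only in an ending like _2 or _b are one class to them, and where a whole thing is asked for, a point or a joint stands for the part that bears it (a point fixed in the world has none). Each returns a list of dicts, best first, with "conf" (0 to 1); they miss things now and then, are a little off and sometimes report something else, mostly with a low value. They report only what shows in the picture. A call takes as long as a camera call.
- manip.spot_in(name, camera): "box" ([left, top, right, bottom] in pixels, round what is visible of it).
- manip.masks_of(name, camera): "mask" (420x560 bool, what is visible of it) and "box" ([left, top, right, bottom] in pixels, round what is visible of it).
- manip.tip_of(name, camera): "centre" ([column, row] in pixels: a listed point, or the origin of a listed thing).
The state is a dict: "clock": time; "joint_positions": joint angles; "dq": joint speeds; "effort": joint torques, N m; "eef_pos": TCP position; "orientation": TCP orientation; "ft_force": force on the tool from outside, world axes, zero at the start; "moment": the same for the moment, N m; "grip_width": opening from 0.0 (shut) to 1.0 (fully open).
Only numpy, scipy, OpenCV 4.12 (cv2) and the standard library are available. Lean on these libraries where they do the work, as an engineer would, in place of code of your own. Each camera call takes 0.05 s, during which the arm holds its last target.

### The job

First stand the fallen lantern lamp upright on the bench and let go of it; then lift the flap on top of the dust extractor right back until it stays open by itself, and draw the hidden filter plate up out of its guides. To finish, keep hold of the filter and hold it still and upright, clear of everything, about 10 cm in front of the standing lamp, level with the lit part and with one of its broad faces squarely towards the lamp so that the light would show through it. Do not put it down or let go: the program ends while the gripper is holding the filter there, with the lamp standing, the flap open and the other things on the bench left as they were.

Things in the scene. Friction and masses are not known exactly. Their poses are not given: they have to be found in the camera images.
- lamp: Lantern lamp: square column 48 x 48 mm, 200 mm tall, 0.4 kg, mass centre about 40 mm below its middle. Black base (62 mm), cream diffuser (124 mm), black cap (14 mm). Origin at the column's middle, 100 mm from the foot; z runs from base to cap. Starts lying flat on one side on the bench (origin 24 mm up, z level). Grip it anywhere across its sides.
- lamp_light (a point): Middle of the lamp's cream diffuser, on its axis, 24 mm from lamp's origin towards the cap: 124 mm above the bench when it stands. Axes as lamp.
- extractor: Grey-green box fixed to the bench, 156 deep (x), 226 wide (y), rim 165 mm high. Origin under its middle; x to its back (collar sticks out 35), z up; black fan on the front (-x), facing the robot. Chamber under the flap 144 x 214 mm inside, floor 45 mm up. The filter stands across its middle, held only at its ends in U-guides (23 mm slots, tops 150 mm up); 64 mm free before and behind it.
- flap (a joint): Hinge angle of the extractor's top flap, rad: 0 closed (level), grows as it opens up and back, stop at 1.85. Stiff friction hinge along the back rim: the flap stays at any angle; about 5 N at the pull moves it.
- flap_pull (a point): Grip point on the flap's black upright pull: 14 mm thick (along extractor y), 32 long front to back, 34 mm high; the point is 24 mm above the flap's upper side. Flap closed: 195 mm above the bench, 56 mm in front of the extractor's middle; the flap reaches 28 mm further forward. Pinched across its thickness, the pull can turn between the pads as the flap swings.
- flap_hinge (a point): Middle of the flap's hinge line, which runs along extractor y: 78 mm behind the extractor's middle, 165 mm above the bench. The flap is a 6 mm plate, 162 mm from hinge to front edge, 230 mm wide; flap_pull lies 134 mm out from the hinge along the flap and 30 mm above its underside.
- filter: Rigid filter plate, 170 wide (y), 100 tall (z), 16 mm thick (x): aluminium frame, pleated cream medium; red grip strip 80 wide, 16 mm thick on the middle of its top edge, up to 114 mm; 0.25 kg. Origin: middle of its lower edge; x square to its broad faces, z up. Starts hidden in the extractor, lower edge 45 mm above the bench, axes as the extractor's.
- filter_center (a point): Middle of the filter plate's pleated face, 50 mm above filter's origin. Axes as filter.
- filter_grip (a point): Where to pinch the filter across its 16 mm thickness: 102 mm above filter's origin, 12 mm below the top of the red strip; seated, 147 mm above the bench, 18 mm below the rim. Fingers may reach down along both faces.
- oil_bottle: Bystander: yellow bottle with red cap, 56 mm across, 160 mm tall, standing. Origin under its middle.
- brush_cup: Bystander: steel cup, 74 mm across, 90 mm tall, standing. Origin under its middle.
- screw_jar: Bystander: glass jar with steel lid, 68 mm across, 85 mm tall, standing. Origin under its middle.
- bench_block: Bystander: flat steel bench block, 70 x 70 x 22 mm. Origin under its middle.
- wire_coil: Bystander: flat copper coil, 90 mm across, 18 mm high. Origin under its middle.
- mallet: Bystander: lying mallet with wooden handle, 260 mm long, head 85 mm wide and 43 mm high. Origin on the bench near the middle of its length; x runs from handle to head.

How it is judged:
On the way, in this order (a step that is already met when the one before it is completed fails the run):
1. the lamp stands upright on the bench, let go, the flap not yet open (height (world z) of lamp between 0.094 and 0.106 m and angle between lamp's own z axis and vertical below 0.08 rad and linear speed of lamp below 0.03 m/s and contact force between the fingers and lamp below 0.1 N and value of joint flap below 0.6 rad), for 0.2 s.
2. the flap is lifted right back and stays open, the filter still in its guides (value of joint flap above 1.4 rad and z of filter in the frame of extractor below 0.06 m), for 0.2 s.
3. the filter is drawn up out of the extractor (z of filter in the frame of extractor above 0.15 m and contact force between the fingers and filter above 1 N), for 0.1 s.
At the end, for the whole second after the job is handed in: Gripper holds the filter still, within 0.2 rad of upright, over 25 mm clear of the bench, touching nothing else; lamp's light 70 to 190 mm straight out from a broad face, within 50 mm of its middle sideways and in height; lamp upright on the bench, not touched; flap beyond 1.4 rad (contact force between the fingers and filter above 1 N and height (world z) of filter above 0.025 m and angle between filter's own z axis and vertical below 0.2 rad and linear speed of filter below 0.03 m/s and angular speed of filter below 0.2 rad/s and contact force between filter and extractor below 0.1 N and contact force between each of filter, the fingers and lamp below 0.1 N and (x of lamp_light in the frame of filter_center between 0.07 and 0.19 m or x of lamp_light in the frame of filter_center between -0.19 and -0.07 m) and y of lamp_light in the frame of filter_center between -0.05 and 0.05 m and z of lamp_light in the frame of filter_center between -0.05 and 0.05 m and angle between lamp's own z axis and vertical below 0.08 rad and height (world z) of lamp between 0.094 and 0.106 m and value of joint flap above 1.4 rad and contact force between filter and oil_bottle below 0.1 N and contact force between filter and brush_cup below 0.1 N and contact force between filter and screw_jar below 0.1 N and contact force between filter and mallet below 0.1 N); the arm keeps its last pose, push and grip.
It fails at once if the filter is dropped or put down on the bench (height (world z) of filter below 0.01 m).
It fails at once if a bystander is knocked over or pushed more than 40 mm (distance of any of oil_bottle, brush_cup, screw_jar, bench_block, wire_coil, mallet from where it was at the start of the episode above 0.04 m or angle between any of oil_bottle, brush_cup, screw_jar's own z axis and vertical above 0.5 rad).
It also fails if it takes over 72 s, if anything falls off the work surface, if the arm or the gripper's body presses on something with over 40 N, if the wrist force passes 120 N, or if a joint passes its speed limit or range.

## Working session

There is one attempt and no reset: what is moved stays moved. The work goes in short steps, Python scripts to look and compute and a tool call to move; the robot and the scene stay as the last step left them, time stands still between calls to the robot, and variables do not carry over. Pictures are saved under pics/ and viewed, and the job is handed in when it is done.

Besides the shell and the picture viewer there is one more tool, called as name(argument=value, ...), one argument or row to a line, values as JSON. apply_moves: Moves the arm, as the interface text tells. Its arguments: {"type":"object","properties":{"steps":{"type":"array"},"newtons":{"type":"number"}},"required":["steps"]}

```bash
ls; mkdir -p pics
cat > h.py <<'E'
import numpy as np, cv2
from workcell import manip
def save(name,fn):
    p,d=manip.camera(name); cv2.imwrite('pics/'+fn,p[:,:,::-1]); return p,d
def world(name,px,depth,m=None):
    m=m or manip.camera_model(name)
    K=np.array([[m['fx'],0,m['cx']],[0,m['fy'],m['cy']],[0,0,1]])
    u=cv2.undistortPoints(np.array(px,float).reshape(-1,1,2),K,np.array(m['distortion'])).reshape(-1,2)
    z=np.asarray(depth).reshape(-1,1)
    P=np.hstack([u*z,z]); return (P-np.array(m['t']))@np.array(m['R'])
def cloud(name,mask,d):
    r,c=np.nonzero(mask&(d>0)); return world(name,np.stack([c,r],1),d[r,c])
E
python3 - <<'E'
from h import *
np.set_printoptions(precision=4,suppress=True)
s=manip.get_state(); print(s, manip.hold_point_z)
for n in ['side','top','wrist']:
    p,d=save(n,n+'0.png'); m=manip.camera_model(n); print(n,-np.array(m['R']).T@m['t'],np.array(m['R'])[2],m['fx'])
E
```

```text
pics
{'clock': 0.0, 'joint_positions': array([ 1.299 ,  0.4684, -0.0116,  1.6036,  0.006 ,  1.0714, -0.0563]), 'dq': array([-0.0001, -0.0009, -0.0001,  0.0006,  0.0013,  0.0001,  0.0001]), 'effort': array([ -0.0004, -52.0566,  -0.0125, -24.3748,  -0.0566,   0.0172,
         0.0001]), 'eef_pos': array([ 0.1472, -0.6325,  0.2136]), 'orientation': array([[-0.0005,  0.974 ,  0.2267],
       [ 0.0017,  0.2267, -0.974 ],
       [-1.    , -0.0002, -0.0018]]), 'ft_force': array([-0.1424, -0.1366, -0.6224]), 'moment': array([-0.0074,  0.0032, -0.0146]), 'grip_width': 0.9970355196379388} 0.0187
side [ 0.5466 -1.3258  1.0553] [ 0.0182  0.8147 -0.5797] 482.67965713992453
top [ 0.4668 -0.0297  1.3118] [ 0.0938  0.0192 -0.9954] 384.05712775349537
wrist [ 0.2125 -0.6183  0.3843] [-0.2315 -0.053  -0.9714] 305.2829033205917
```

View pics/side0.png

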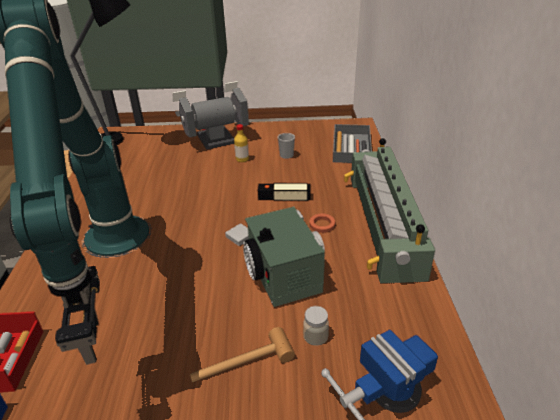

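View pics/top0.png

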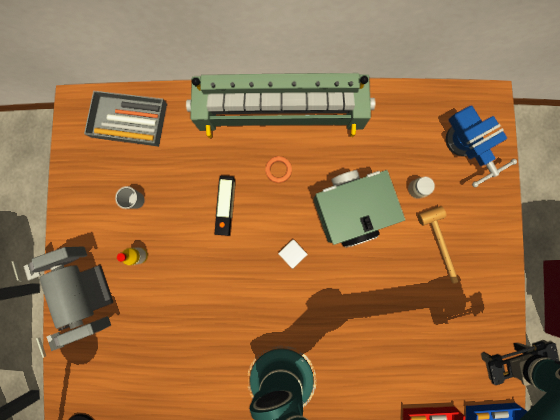

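Run:
```python
from h import *
np.set_printoptions(precision=4,suppress=True)
for cam in ['top','side']:
    p,d=manip.camera(cam)
    np.save(f'd_{cam}.npy',d)
    for n in ['lamp','extractor','flap','oil_bottle','brush_cup','screw_jar','bench_block','wire_coil','mallet']:
        r=manip.masks_of(n,cam)
        if not r: print(cam,n,'none'); continue
        m=r[0]['mask']; P=cloud(cam,m,d)
        np.save(f'P_{cam}_{n}.npy',P)
        z=np.percentile(P[:,2],95) ; T=P[P[:,2]>z-.012]
        (cx,cy),sz,a=cv2.minAreaRect(T[:,:2].astype(np.float32)*1000)
        print(cam,n,round(r[0]['conf'],2),len(r),r[0]['box'],'z95',z,'topmed',np.median(T,0),'rect',cx,cy,sz,a)
```

```text
top lamp 0.57 1 [213.7, 176.1, 235.9, 235.4] z95 0.051985562684145684 topmed [0.5889 0.188  0.0479] rect 587.6996459960938 189.2164764404297 (50.37677001953125, 199.95668029785156) 85.98516845703125
top extractor 0.58 2 [315.9, 169.2, 404.6, 246.3] z95 0.17500505394259983 topmed [ 0.5701 -0.2402  0.1712] rect 571.4808349609375 -241.1034393310547 (166.2318572998047, 230.99900817871094) 17.624374389648438
top flap 0.94 3 [315.0, 167.3, 405.0, 246.9] z95 0.17519564938902477 topmed [ 0.5701 -0.2401  0.1712] rect 571.6455688476562 -240.9034423828125 (166.2255096435547, 231.12655639648438) 17.81647300720215
top oil_bottle 0.63 2 [118.2, 246.6, 150.0, 264.7] z95 0.15970191681829107 topmed [0.4167 0.4837 0.1585] rect 418.3446960449219 484.8587341308594 (24.759435653686523, 23.323942184448242) 72.03948974609375
top brush_cup 0.87 1 [119.0, 187.7, 146.4, 210.7] z95 0.09067162655731144 topmed [0.6126 0.5122 0.088 ] rect 609.51904296875 506.71728515625 (72.05119323730469, 67.70973205566406) 66.34760284423828
top screw_jar 0.73 1 [408.2, 176.1, 432.9, 197.4] z95 0.0879595127044499 topmed [ 0.6429
[... 1871 characters left out ...]
21875 -474.107666015625 (60.34041976928711, 58.06089401245117) 38.90073776245117
side bench_block 0.57 2 [223.6, 225.1, 250.8, 245.5] z95 0.024602844621657165 topmed [ 0.425  -0.0468  0.0206] rect 426.7168273925781 -42.46356964111328 (70.20873260498047, 74.68618774414062) 44.14291763305664
side wire_coil 0.58 1 [312.4, 214.0, 337.3, 230.8] z95 0.019947812275850345 topmed [ 0.7166 -0.0007  0.0156] rect 715.2069091796875 3.9480514526367188 (91.98465728759766, 86.05654907226562) 68.2008285522461
side mallet 0.58 1 [190.8, 325.9, 292.7, 382.8] z95 0.04106995297023826 topmed [ 0.5494 -0.5222  0.0373] rect 506.8440246582031 -524.9960327148438 (140.9849090576172, 86.97299194335938) 13.3145170211792
```

The top view shows the lamp at px (225,206), with its base towards the robot and its cap away. The extractor is at about (360,207), yawed about 18°, with its pull at (367,222). The measured sizes match the ones given.

```bash
cat >> h.py <<'E'
np.set_printoptions(precision=4,suppress=True)
def rel(pos,zang=None,grasp=True):
    """pos: grasp point target; zang deg world angle of tool z"""
    s=manip.get_state(); R=np.array(s['orientation']); p=np.array(pos,float)
    tcp=p-np.array([0,0,manip.hold_point_z]) if grasp else p
    t=R.T@(tcp-s['eef_pos'])
    cur=np.degrees(np.arctan2(R[1,2],R[0,2])); yaw=0
    if zang is not None: yaw=-((zang-cur+180)%360-180)
    print('travel',t.round(4),'yaw',round(yaw,1)); return t,yaw
E
python3 - <<'E'
from h import *
P=np.load('P_top_lamp.npy'); T=P[(P[:,2]>.04)]
c=T[:,:2].mean(0);u,sv,v=np.linalg.svd(T[:,:2]-c);print('lamp',c,v[0],(T[:,:2]-c)@v[0].T@np.array(1) if 0 else np.ptp((T[:,:2]-c)@v[0]))
P=np.load('P_top_flap.npy');T=P[(P[:,2]>.164)&(P[:,2]<.18)]
r=cv2.minAreaRect(T[:,:2].astype(np.float32)*1000);print('flap',r)
T=P[P[:,2]>.19];print('pull',T.mean(0),len(T),T.max(0),T.min(0))
for n in ['flap_pull','flap_hinge']:print(n,manip.tip_of(n,'top'), manip.camera('top') is None)
rel([.643,.185,.25],-94)
s=manip.get_state();print(s['clock'])
E
```

```text
lamp [0.5877 0.1881] [-0.9973  0.0738] 0.19987625106771204
flap ((571.6455688476562, -240.9034423828125), (166.2255096435547, 231.12655639648438), 17.81647300720215)
pull [ 0.519  -0.2564  0.2001] 59 [ 0.5357 -0.2462  0.2088] [ 0.5037 -0.2665  0.1906]
flap_pull [{'centre': [367.4, 221.3], 'conf': 0.75}] False
flap_hinge [{'centre': [349.6, 183.8], 'conf': 0.67}] False
travel [-0.0167  0.6682 -0.6844] yaw 17.1
1.35
```

apply_moves(
  steps=[
    {"travel": [-0.06,0,0],"yaw": 0,"claw": -1},
    {"travel": [-0.09,0.04,-0.04],"yaw": 0,"claw": -1},
    {"travel": [-0.09,0.669,-0.685],"yaw": 17.2,"claw": -1},
    {"travel": [-0.09,0.669,-0.685],"yaw": 17.2,"claw": -1},
    {"travel": [-0.09,0.669,-0.685],"yaw": 17.2,"claw": -1},
    {"travel": [-0.09,0.669,-0.685],"yaw": 17.2,"claw": -1},
    {"travel": [-0.09,0.669,-0.685],"yaw": 17.2,"claw": -1},
    {"travel": [-0.09,0.669,-0.685],"yaw": 17.2,"claw": -1},
    {"travel": [-0.09,0.669,-0.685],"yaw": 17.2,"claw": -1},
    {"travel": [-0.09,0.669,-0.685],"yaw": 17.2,"claw": -1},
  ],
  newtons=8,
)

```text
clock: 2.6
eef_pos: [0.4362, -0.1567, 0.3047]
orientation: [[0.001, 0.997, -0.072], [-0.001, -0.072, -0.997], [-1.0, 0.001, 0.001]]
ft_force: [1.0, -1.4, -0.3]
grip_width: 1.001
```

Run:
```python
from h import *
rel([.643,.185,.3],-94.2)
```

```text
travel [ 0.0234  0.1817 -0.3557] yaw 0.1
```

apply_moves(
  steps=[
    {"travel": [0,0.182,-0.356],"yaw": 0,"claw": -1},
    {"travel": [0,0.182,-0.356],"yaw": 0,"claw": -1},
    {"travel": [0,0.182,-0.356],"yaw": 0,"claw": -1},
    {"travel": [0,0.182,-0.356],"yaw": 0,"claw": -1},
    {"travel": [0,0.182,-0.356],"yaw": 0,"claw": -1},
    {"travel": [0.05,0.182,-0.356],"yaw": 0,"claw": -1},
    {"travel": [0.1,0.182,-0.356],"yaw": 0,"claw": -1},
    {"travel": [0.13,0.182,-0.356],"yaw": 0,"claw": -1},
    {"travel": [0.15,0.182,-0.356],"yaw": 0,"claw": -1},
    {"travel": [0.15,0.182,-0.356],"yaw": 0,"claw": -1},
  ],
)

```text
clock: 3.85
eef_pos: [0.6419, 0.1828, 0.1534]
orientation: [[-0.002, 0.997, -0.072], [-0.001, -0.072, -0.997], [-1.0, -0.002, 0.001]]
ft_force: [0.8, 0.0, 0.6]
grip_width: 0.998
```

Run:
```python
from h import *
p,d=save('wrist','w1.png')
r=manip.masks_of('lamp','wrist')
if r:
    P=cloud('wrist',r[0]['mask'],d);T=P[P[:,2]>.04]
    print(r[0]['conf'],cv2.minAreaRect(T[:,:2].astype(np.float32)*1000),np.median(T,0))
rel([.643,.185,.025],-94.2)
```

```text
0.96 ((590.8580322265625, 189.82632446289062), (49.19256591796875, 199.12564086914062), 85.62691497802734) [0.62   0.188  0.0511]
travel [ 0.1499 -0.001  -0.0015] yaw 0.0
```

View pics/w1.png

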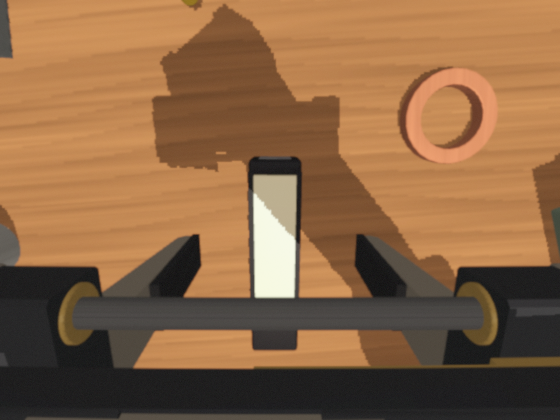

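The wrist picture shows the lamp centred between the fingers at x≈275, with the cap at the top (row 165). I'll lower the gripper and close it.

apply_moves(
  steps=[
    {"travel": [0.05,-0.001,-0.002],"yaw": 0,"claw": -1},
    {"travel": [0.1,-0.001,-0.002],"yaw": 0,"claw": -1},
    {"travel": [0.13,-0.001,-0.002],"yaw": 0,"claw": -1},
    {"travel": [0.147,-0.001,-0.002],"yaw": 0,"claw": -1},
    {"travel": [0.147,-0.001,-0.002],"yaw": 0,"claw": -1},
    {"travel": [0.147,-0.001,-0.002],"yaw": 0,"claw": 1},
    {"travel": [0.147,-0.001,-0.002],"yaw": 0,"claw": 1},
    {"travel": [0.147,-0.001,-0.002],"yaw": 0,"claw": 1},
    {"travel": [0.147,-0.001,-0.002],"yaw": 0,"claw": 1},
    {"travel": [0.147,-0.001,-0.002],"yaw": 0,"claw": 1},
  ],
  newtons=8,
)

```text
clock: 5.2
eef_pos: [0.6415, 0.1858, 0.0074]
orientation: [[0.0, 0.997, -0.072], [-0.0, -0.072, -0.997], [-1.0, 0.0, 0.0]]
ft_force: [-0.4, -1.1, 0.4]
grip_width: 0.522
```

Run:
```python
from h import *
s=manip.get_state();print(s['eef_pos'],s['grip_width'])
# arc: grasp rel to pivot edge: along L, up h
a=np.array([.997,-.073]);C=np.array([.588,.1885]);g=s['eef_pos'][:2]
L=(g-C)@a+.1; h=s['eef_pos'][2]+.0187; print(L,h)
for th in range(0,91,5):
    t=np.radians(th); print(th, 'x', round(-( L*np.sin(t)+h*np.cos(t)-h),4),'y',round(L*np.cos(t)-h*np.sin(t)-L,4))
```

```text
[0.6415 0.1858 0.0074] 0.5220787810344202
0.15358625117609342 0.02608935938988816
0 x -0.0 y 0.0
5 x -0.0133 y -0.0029
10 x -0.0263 y -0.0069
15 x -0.0389 y -0.012
20 x -0.051 y -0.0182
25 x -0.0625 y -0.0254
30 x -0.0733 y -0.0336
35 x -0.0834 y -0.0427
40 x -0.0926 y -0.0527
45 x -0.101 y -0.0634
50 x -0.1083 y -0.0748
55 x -0.1147 y -0.0869
60 x -0.12 y -0.0994
65 x -0.1241 y -0.1123
70 x -0.1272 y -0.1256
75 x -0.129 y -0.139
80 x -0.1297 y -0.1526
85 x -0.1292 y -0.1662
90 x -0.1275 y -0.1797
```

apply_moves(
  steps=[
    {"travel": [-0.013,-0.003,0],"yaw": 0,"claw": 1},
    {"travel": [-0.026,-0.007,0],"yaw": 0,"claw": 1},
    {"travel": [-0.039,-0.012,0],"yaw": 0,"claw": 1},
    {"travel": [-0.051,-0.018,0],"yaw": 0,"claw": 1},
    {"travel": [-0.0625,-0.025,0],"yaw": 0,"claw": 1},
    {"travel": [-0.073,-0.034,0],"yaw": 0,"claw": 1},
    {"travel": [-0.083,-0.043,0],"yaw": 0,"claw": 1},
    {"travel": [-0.093,-0.053,0],"yaw": 0,"claw": 1},
    {"travel": [-0.101,-0.063,0],"yaw": 0,"claw": 1},
    {"travel": [-0.108,-0.075,0],"yaw": 0,"claw": 1},
  ],
)

```text
clock: 6.45
eef_pos: [0.5663, 0.1911, 0.1159]
orientation: [[0.001, 0.997, -0.071], [0.0, -0.071, -0.997], [-1.0, 0.001, -0.0]]
ft_force: [1.3, 0.2, -1.8]
grip_width: 0.525
```

Run:
```python
from h import *
p,d=save('side','s2.png')
cv2.imwrite('pics/s2c.png',cv2.resize(p[100:280,180:400,::-1],None,fx=3,fy=3))
```

```text
(no output)
```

View pics/s2c.png

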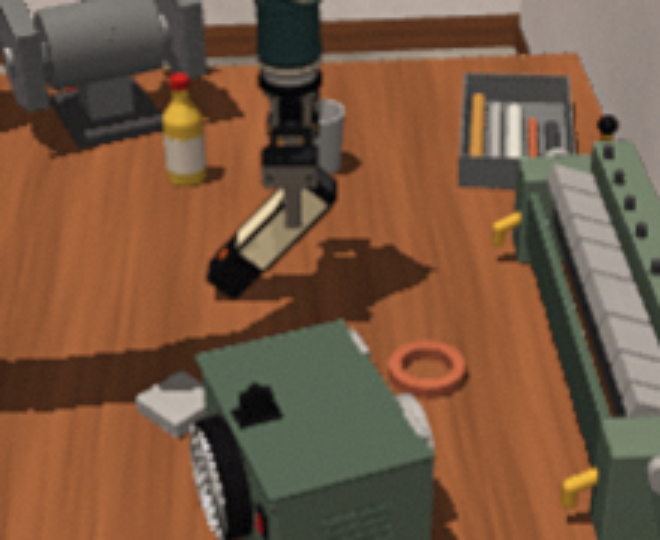

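The lamp is tilted about 45°, pivoting on its base edge with the pads still on the diffuser. I'll continue the arc.

apply_moves(
  steps=[
    {"travel": [-0.006,-0.012,0],"yaw": 0,"claw": 1},
    {"travel": [-0.012,-0.025,0],"yaw": 0,"claw": 1},
    {"travel": [-0.016,-0.0375,0],"yaw": 0,"claw": 1},
    {"travel": [-0.019,-0.051,0],"yaw": 0,"claw": 1},
    {"travel": [-0.021,-0.064,0],"yaw": 0,"claw": 1},
    {"travel": [-0.0215,-0.078,0],"yaw": 0,"claw": 1},
    {"travel": [-0.021,-0.0915,0],"yaw": 0,"claw": 1},
    {"travel": [-0.019,-0.105,0],"yaw": 0,"claw": 1},
    {"travel": [-0.019,-0.105,0],"yaw": 0,"claw": 1},
    {"travel": [-0.019,-0.105,0],"yaw": 0,"claw": 1},
  ],
)

```text
clock: 7.75
eef_pos: [0.4615, 0.1988, 0.1343]
orientation: [[-0.001, 0.997, -0.071], [-0.0, -0.071, -0.997], [-1.0, -0.001, 0.0]]
ft_force: [-3.3, 0.7, 5.5]
grip_width: 0.523
```

Run:
```python
from h import *
p,d=save('side','s3.png')
cv2.imwrite('pics/s3c.png',cv2.resize(p[100:280,180:400,::-1],None,fx=3,fy=3))
```

```text
(no output)
```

View pics/s3c.png

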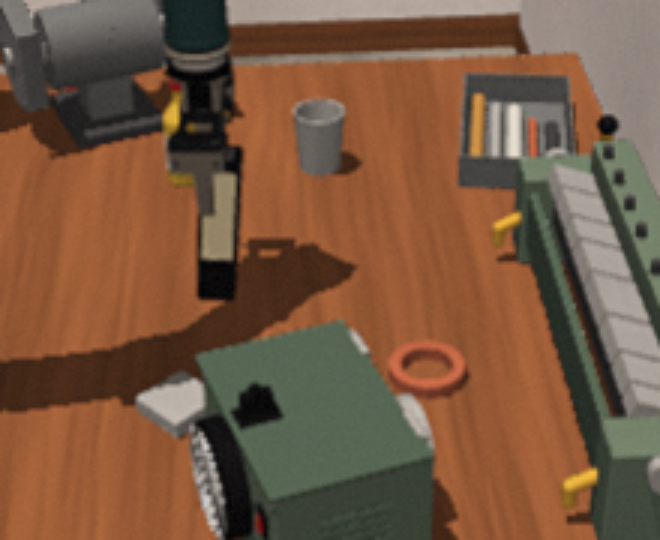

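```bash
cat >> h.py <<'E'
def lampaxis():
    p,d=manip.camera('side'); r=manip.masks_of('lamp','side')
    m=cv2.erode(r[0]['mask'].astype(np.uint8),np.ones((3,3)))>0
    P=cloud('side',m,d)
    q=P.mean(0); out=[]
    for lo in np.arange(.01,.2,.02):
        b=P[(P[:,2]>lo)&(P[:,2]<lo+.02)]
        if len(b)>4: out.append((lo+.01,b[:,0].min(),b[:,0].max(),b[:,1].min(),len(b)))
    print(r[0]['conf'],r[0]['box'],P[:,2].max()); print(np.array(out))
E
python3 - <<'E'
from h import *
lampaxis()
E
```

```text
0.92 [244.8, 148.6, 261.9, 200.4] 0.20335475419156515
[[ 0.02    0.4481  0.4863  0.1685 43.    ]
 [ 0.04    0.4465  0.4915  0.1679 50.    ]
 [ 0.06    0.4475  0.4925  0.1672 60.    ]
 [ 0.08    0.4486  0.4936  0.1681 60.    ]
 [ 0.1     0.4495  0.4946  0.1654 55.    ]
 [ 0.12    0.4545  0.4993  0.1661 48.    ]
 [ 0.14    0.4779  0.5     0.1649 34.    ]
 [ 0.16    0.4789  0.5049  0.1667 35.    ]
 [ 0.18    0.4764  0.5057  0.1639 35.    ]
 [ 0.2     0.4918  0.5064  0.1629 31.    ]]
```

apply_moves(
  steps=[
    {"travel": [0,-0.004,0],"yaw": 0,"claw": 1},
    {"travel": [0.001,-0.008,0],"yaw": 0,"claw": 1},
    {"travel": [0.001,-0.013,0],"yaw": 0,"claw": 1},
    {"travel": [0.001,-0.013,0],"yaw": 0,"claw": 1},
  ],
)

```text
clock: 8.4
eef_pos: [0.448, 0.1993, 0.1328]
orientation: [[-0.001, 0.997, -0.071], [-0.001, -0.071, -0.997], [-1.0, -0.001, 0.001]]
ft_force: [-0.2, 0.8, -1.9]
grip_width: 0.522
```

Run:
```python
from h import *
lampaxis()
```

```text
0.71 [241.2, 148.3, 260.4, 202.0] 0.201515500543694
[[ 0.02    0.4446  0.4828  0.1648 48.    ]
 [ 0.04    0.4454  0.4842  0.1624 51.    ]
 [ 0.06    0.4471  0.4852  0.1683 45.    ]
 [ 0.08    0.4485  0.4862  0.1675 48.    ]
 [ 0.1     0.4462  0.4872  0.1675 54.    ]
 [ 0.12    0.4474  0.4884  0.1676 49.    ]
 [ 0.14    0.4632  0.4928  0.1654 43.    ]
 [ 0.16    0.4643  0.494   0.1614 44.    ]
 [ 0.18    0.4655  0.4915  0.1665 33.    ]
 [ 0.2     0.4775  0.4921  0.1699 24.    ]]
```

apply_moves(
  steps=[
    {"travel": [0,-0.004,0],"yaw": 0,"claw": 1},
    {"travel": [0,-0.004,0],"yaw": 0,"claw": 0.2},
    {"travel": [0,-0.004,0],"yaw": 0,"claw": -0.3},
    {"travel": [0,-0.004,0],"yaw": 0,"claw": -0.8},
    {"travel": [0,-0.004,0],"yaw": 0,"claw": -1},
    {"travel": [0,-0.004,0],"yaw": 0,"claw": -1},
    {"travel": [0,-0.004,0],"yaw": 0,"claw": -1},
    {"travel": [0,-0.004,0],"yaw": 0,"claw": -1},
  ],
)

```text
clock: 9.5
eef_pos: [0.445, 0.1998, 0.1332]
orientation: [[-0.0, 0.997, -0.071], [-0.0, -0.071, -0.997], [-1.0, -0.0, 0.0]]
ft_force: [-0.3, -0.1, 0.6]
grip_width: 1.002
```

Run:
```python
from h import *
lampaxis()
p,d=save('side','s4.png')
cv2.imwrite('pics/s4c.png',cv2.resize(p[100:280,180:400,::-1],None,fx=3,fy=3))
```

```text
0.68 [241.0, 148.8, 258.9, 201.3] 0.19978039486527616
[[ 0.02    0.4369  0.4789  0.1651 48.    ]
 [ 0.04    0.4382  0.4804  0.1663 57.    ]
 [ 0.06    0.4365  0.4813  0.1696 51.    ]
 [ 0.08    0.4372  0.4824  0.1685 62.    ]
 [ 0.1     0.4383  0.4827  0.1673 52.    ]
 [ 0.12    0.4583  0.4809  0.1664 34.    ]
 [ 0.14    0.4596  0.4823  0.1654 33.    ]
 [ 0.16    0.4607  0.4827  0.1669 33.    ]
 [ 0.18    0.462   0.4808  0.1671 21.    ]
 [ 0.2     0.4774  0.4814  0.1718 13.    ]]
```

View pics/s4c.png

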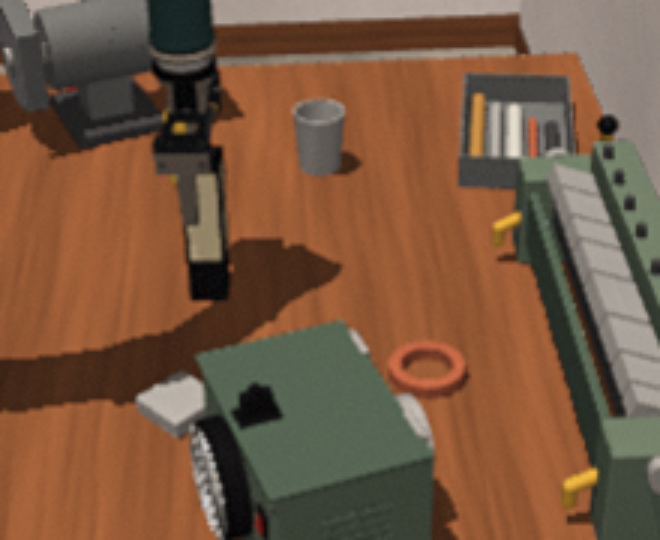

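The lamp stands vertical with the fingers open on both sides. I'll go straight up.

apply_moves(
  steps=[
    {"travel": [-0.04,0,0],"yaw": 0,"claw": -1},
    {"travel": [-0.09,0,0],"yaw": 0,"claw": -1},
    {"travel": [-0.14,0,0],"yaw": 0,"claw": -1},
    {"travel": [-0.15,0,0],"yaw": 0,"claw": -1},
  ],
)

```text
clock: 10.15
eef_pos: [0.4465, 0.2007, 0.2865]
orientation: [[0.006, 0.997, -0.072], [0.002, -0.072, -0.997], [-1.0, 0.006, -0.002]]
ft_force: [0.1, 0.3, -0.3]
grip_width: 1.001
```

Run:
```python
from h import *
lampaxis()
p,d=save('wrist','w5.png')
p,d=save('top','t5.png')
r=manip.masks_of('lamp','top')
for q in r[:1]:
    P=cloud('top',q['mask'],d);T=P[P[:,2]>.185]
    print(cv2.minAreaRect(T[:,:2].astype(np.float32)*1000),np.median(T,0))
rel([.5207,-.257,.30],-72.2)
```

```text
0.65 [237.5, 148.4, 258.9, 200.1] 0.20440350258032144
[[ 0.02    0.4372  0.4792  0.1661 48.    ]
 [ 0.04    0.4381  0.4802  0.1679 55.    ]
 [ 0.06    0.4355  0.4811  0.1648 54.    ]
 [ 0.08    0.4372  0.4824  0.1683 60.    ]
 [ 0.1     0.4383  0.4828  0.1641 60.    ]
 [ 0.12    0.4371  0.4811  0.1675 62.    ]
 [ 0.14    0.4378  0.4822  0.168  57.    ]
 [ 0.16    0.439   0.4826  0.1668 60.    ]
 [ 0.18    0.4372  0.481   0.165  61.    ]
 [ 0.2     0.4382  0.4815  0.166  91.    ]]
((454.57977294921875, 176.17364501953125), (89.010498046875, 48.37392044067383), 86.31861877441406) [0.4493 0.2008 0.1996]
travel [0.0006 0.1089 0.4496] yaw -21.9
```

View pics/t5.png

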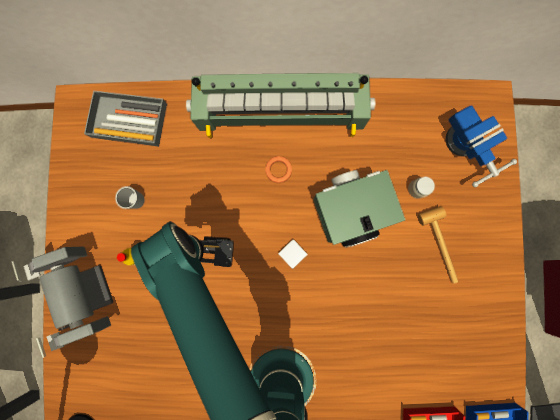

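The lamp stands vertical: its edges stay at x≈0.438–0.482 over the full height. Next is the flap pull.

apply_moves(
  steps=[
    {"travel": [0,0.109,0.45],"yaw": -21.9,"claw": -1},
    {"travel": [0,0.109,0.45],"yaw": -21.9,"claw": -1},
    {"travel": [0,0.109,0.45],"yaw": -21.9,"claw": -1},
    {"travel": [0,0.109,0.45],"yaw": -21.9,"claw": -1},
    {"travel": [0,0.109,0.45],"yaw": -21.9,"claw": -1},
    {"travel": [0,0.109,0.45],"yaw": -21.9,"claw": -1},
    {"travel": [0,0.109,0.45],"yaw": -21.9,"claw": -1},
    {"travel": [0,0.109,0.45],"yaw": -21.9,"claw": -0.6},
    {"travel": [0,0.109,0.45],"yaw": -21.9,"claw": -0.2},
    {"travel": [0,0.109,0.45],"yaw": -21.9,"claw": -0.2},
  ],
)

```text
clock: 11.65
eef_pos: [0.5212, -0.2555, 0.2816]
orientation: [[-0.002, 0.952, 0.307], [0.002, 0.307, -0.952], [-1.0, -0.002, -0.003]]
ft_force: [-0.2, 0.4, -0.4]
grip_width: 0.7
```

Run:
```python
from h import *
p,d=save('wrist','w6.png')
m=manip.camera_model('wrist')
r=manip.tip_of('flap_pull','wrist');print(r)
r=manip.masks_of('flap','wrist')
if r:
    P=cloud('wrist',r[0]['mask'],d);T=P[P[:,2]>.185]; print(r[0]['conf'],T.mean(0),T.min(0),T.max(0),len(T))
    F=P[(P[:,2]>.164)&(P[:,2]<.178)]; print(cv2.minAreaRect(F[:,:2].astype(np.float32)*1000))
p,d=manip.camera('top'); 
r=manip.masks_of('lamp','top')
for q in r[:1]:
    P=cloud('top',q['mask'],d);T=P[P[:,2]>.185]
    print('lamp',q['conf'],cv2.minAreaRect(T[:,:2].astype(np.float32)*1000),np.median(T,0))
rel([.5207,-.257,.195],-72.2)
```

```text
[{'centre': [277.7, 215.5], 'conf': 0.7}]
0.77 [ 0.5221 -0.2578  0.2027] [ 0.5035 -0.2939  0.1861] [ 0.5448 -0.2217  0.2893] 624
((571.8564453125, -240.54246520996094), (166.9012908935547, 230.95773315429688), 18.469823837280273)
lamp 0.86 ((456.1419677734375, 197.6147918701172), (49.63979721069336, 48.50026321411133), 87.10930633544922) [0.4552 0.1955 0.1996]
travel [ 0.1071 -0.0015  0.0011] yaw 0.1
```

View pics/w6.png

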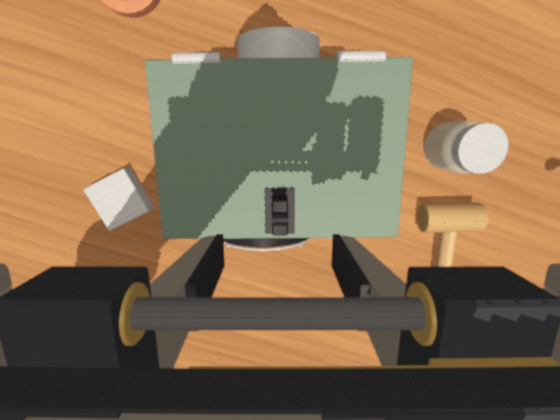

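The pull is centred between the fingers at px (280,208). I'll go down and pinch it.

apply_moves(
  steps=[
    {"travel": [0.04,-0.001,0.001],"yaw": 0,"claw": -0.2},
    {"travel": [0.08,-0.001,0.001],"yaw": 0,"claw": -0.2},
    {"travel": [0.105,-0.001,0.001],"yaw": 0,"claw": -0.2},
    {"travel": [0.105,-0.001,0.001],"yaw": 0,"claw": -0.2},
    {"travel": [0.105,-0.001,0.001],"yaw": 0,"claw": 1},
    {"travel": [0.105,-0.001,0.001],"yaw": 0,"claw": 1},
    {"travel": [0.105,-0.001,0.001],"yaw": 0,"claw": 1},
    {"travel": [0.105,-0.001,0.001],"yaw": 0,"claw": 1},
    {"travel": [0.105,-0.001,0.001],"yaw": 0,"claw": 1},
  ],
  newtons=18,
)

```text
clock: 13.02
eef_pos: [0.5208, -0.2573, 0.1786]
orientation: [[-0.001, 0.952, 0.307], [0.001, 0.307, -0.952], [-1.0, -0.0, -0.001]]
ft_force: [-2.0, 2.0, 4.0]
grip_width: 0.154
```

Run:
```python
from h import *
s=manip.get_state();print(s['eef_pos'],s['grip_width'],s['ft_force'])
f=lambda t:np.array([134*(-np.cos(t))+30*np.sin(t),134*np.sin(t)+30*np.cos(t)])
for th in np.arange(0,1.86,.1): 
    q=f(th)-f(0); print(round(th,2),'x',(-q[1]/1000).round(4),'y',(q[0]/1000).round(4))
q=f(1.83)-f(0);print(1.83,-q[1],q[0])
```

```text
[ 0.5208 -0.2573  0.1786] 0.15372688264957743 [-2.025   2.0198  4.0418]
0.0 x -0.0 y 0.0
0.1 x -0.0132 y 0.0037
0.2 x -0.026 y 0.0086
0.3 x -0.0383 y 0.0149
0.4 x -0.0498 y 0.0223
0.5 x -0.0606 y 0.0308
0.6 x -0.0704 y 0.0403
0.7 x -0.0793 y 0.0508
0.8 x -0.087 y 0.0622
0.9 x -0.0936 y 0.0742
1.0 x -0.099 y 0.0868
1.1 x -0.103 y 0.1
1.2 x -0.1058 y 0.1134
1.3 x -0.1071 y 0.1271
1.4 x -0.1071 y 0.1408
1.5 x -0.1058 y 0.1544
1.6 x -0.1031 y 0.1679
1.7 x -0.099 y 0.181
1.8 x -0.0937 y 0.1937
1.83 -91.83432125883618 197.34349345748697
```

apply_moves(
  steps=[
    {"travel": [-0.0065,0.002,0],"yaw": 0,"claw": 1},
    {"travel": [-0.013,0.004,0],"yaw": 0,"claw": 1},
    {"travel": [-0.026,0.0085,0],"yaw": 0,"claw": 1},
    {"travel": [-0.038,0.015,0],"yaw": 0,"claw": 1},
    {"travel": [-0.05,0.022,0],"yaw": 0,"claw": 1},
    {"travel": [-0.0605,0.031,0],"yaw": 0,"claw": 1},
    {"travel": [-0.0705,0.04,0],"yaw": 0,"claw": 1},
    {"travel": [-0.079,0.051,0],"yaw": 0,"claw": 1},
    {"travel": [-0.087,0.062,0],"yaw": 0,"claw": 1},
    {"travel": [-0.0935,0.074,0],"yaw": 0,"claw": 1},
  ],
)

```text
clock: 14.28
eef_pos: [0.5905, -0.2342, 0.2727]
orientation: [[-0.003, 0.952, 0.306], [0.001, 0.306, -0.952], [-1.0, -0.003, -0.002]]
ft_force: [-5.5, 3.7, -4.0]
grip_width: 0.149
```

Run:
```python
from h import *
p,d=save('side','s7.png')
cv2.imwrite('pics/s7c.png',cv2.resize(p[120:320,180:400,::-1],None,fx=3,fy=3))
```

```text
(no output)
```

View pics/s7c.png

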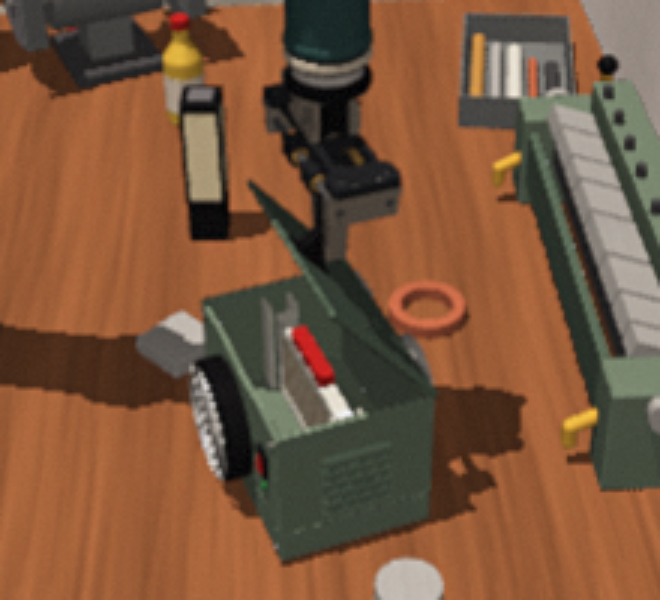

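The flap is opening and the filter's red strip is visible at about (312,352) in the crop.

apply_moves(
  steps=[
    {"travel": [-0.0055,0.0125,0],"yaw": 0,"claw": 1},
    {"travel": [-0.0095,0.026,0],"yaw": 0,"claw": 1},
    {"travel": [-0.012,0.039,0],"yaw": 0,"claw": 1},
    {"travel": [-0.0135,0.053,0],"yaw": 0,"claw": 1},
    {"travel": [-0.0135,0.0665,0],"yaw": 0,"claw": 1},
    {"travel": [-0.012,0.08,0],"yaw": 0,"claw": 1},
    {"travel": [-0.0095,0.0935,0],"yaw": 0,"claw": 1},
    {"travel": [-0.0055,0.107,0],"yaw": 0,"claw": 1},
    {"travel": [0,0.1195,0],"yaw": 0,"claw": 1},
    {"travel": [0.002,0.123,0],"yaw": 0,"claw": 1},
  ],
)

```text
clock: 15.58
eef_pos: [0.7105, -0.1943, 0.2729]
orientation: [[0.004, 0.951, 0.308], [0.003, 0.308, -0.951], [-1.0, 0.005, -0.002]]
ft_force: [-4.3, 5.5, 5.4]
grip_width: 0.151
```

apply_moves(
  steps=[
    {"travel": [0,0,0],"yaw": 0,"claw": 1},
    {"travel": [0,0,0],"yaw": 0,"claw": 1},
    {"travel": [0,0,0],"yaw": 0,"claw": 0.3},
    {"travel": [0,0,0],"yaw": 0,"claw": -0.2},
    {"travel": [0,0,0],"yaw": 0,"claw": -0.2},
    {"travel": [0,0,0],"yaw": 0,"claw": -0.2},
  ],
)

```text
clock: 16.32
eef_pos: [0.7086, -0.1983, 0.2699]
orientation: [[0.0, 0.952, 0.305], [-0.0, 0.305, -0.952], [-1.0, 0.0, 0.0]]
ft_force: [0.4, 0.2, 0.2]
grip_width: 0.562
```

Run:
```python
from h import *
p,d=save('side','s8.png')
cv2.imwrite('pics/s8c.png',cv2.resize(p[120:320,180:400,::-1],None,fx=3,fy=3))
r=manip.masks_of('flap','side');P=cloud('side',r[0]['mask'],d)
ex=np.array([.952,.306,0]);C=np.array([.574,-.24,0]);Q=(P-C)@ex
for z in np.arange(.16,.34,.02):
    b=(P[:,2]>z)&(P[:,2]<z+.02); print(round(z+.01,3),b.sum(),np.median(Q[b]) if b.any() else '')
```

```text
0.17 170 0.07928396021924601
0.19 235 0.08048404173943186
0.21 255 0.08478241837770012
0.23 278 0.08921240531908445
0.25 270 0.09384026995719917
0.27 287 0.09854707527623337
0.29 295 0.10316871708304998
0.31 378 0.11070869637945485
0.33 75 0.11450177122025616
```

View pics/s8c.png

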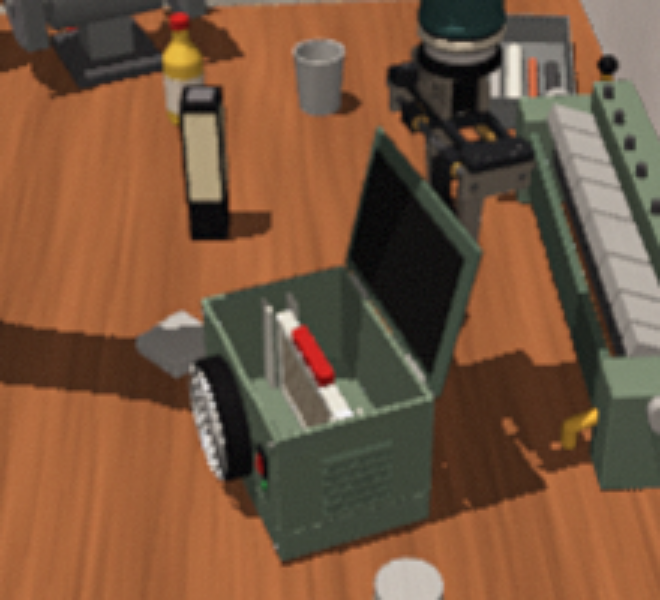

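The flap is open at about 1.79 rad and the filter is still in its guides. I'll nudge the flap to its stop to leave room for the gripper body.

apply_moves(
  steps=[
    {"travel": [0,0,0],"yaw": 0,"claw": 1},
    {"travel": [0,0,0],"yaw": 0,"claw": 1},
    {"travel": [0,0,0],"yaw": 0,"claw": 1},
    {"travel": [0.003,0.006,0],"yaw": 0,"claw": 1},
    {"travel": [0.006,0.011,0],"yaw": 0,"claw": 1},
    {"travel": [0.006,0.011,0],"yaw": 0,"claw": 1},
    {"travel": [0.006,0.011,0],"yaw": 0,"claw": -0.2},
    {"travel": [0.006,0.011,0],"yaw": 0,"claw": -0.4},
    {"travel": [0.006,0.011,0],"yaw": 0,"claw": -0.4},
  ],
  newtons=18,
)

```text
clock: 17.55
eef_pos: [0.719, -0.1949, 0.2635]
orientation: [[-0.0, 0.952, 0.305], [-0.0, 0.305, -0.952], [-1.0, -0.0, 0.0]]
ft_force: [-0.1, 0.1, 0.5]
grip_width: 0.448
```

Run:
```python
from h import *
p,d=save('side','s9.png')
r=manip.masks_of('flap','side');P=cloud('side',r[0]['mask'],d)
ex=np.array([.952,.306,0]);C=np.array([.574,-.24,0]);Q=(P-C)@ex
for z in np.arange(.16,.34,.04):
    b=(P[:,2]>z)&(P[:,2]<z+.02); print(round(z+.01,3),b.sum(),np.median(Q[b]) if b.any() else '')
r=manip.masks_of('filter','side')
if r:
  m=r[0]['mask'];P=cloud('side',m,d);T=P[P[:,2]>.152];print(r[0]['conf'],len(T),T.mean(0),T.min(0),T.max(0),((T-C)@ex).mean(),'top',P[:,2].max(), cv2.minAreaRect(T[:,:2].astype(np.float32)*1000))
p,d=save('top','t9.png')
r=manip.masks_of('filter','top')
if r:
  m=r[0]['mask'];P=cloud('top',m,d);T=P[P[:,2]>.15];print(r[0]['conf'],len(T),T.mean(0),T.min(0),T.max(0),((T-C)@ex).mean(),'top',P[:,2].max(), cv2.minAreaRect(T[:,:2].astype(np.float32)*1000))
```

```text
0.17 195 0.0799059387560209
0.21 286 0.08757811338501298
0.25 302 0.09905819579564715
0.29 343 0.11056056262020138
0.33 13 0.12359362092096035
0.93 116 [ 0.5736 -0.2432  0.157 ] [ 0.5543 -0.2811  0.1521] [ 0.592  -0.2007  0.1615] -0.0013773000369185179 top 0.16146999957130012 ((574.1874389648438, -242.01663208007812), (17.450359344482422, 85.28890228271484), 18.05667495727539)
```

View pics/t9.png

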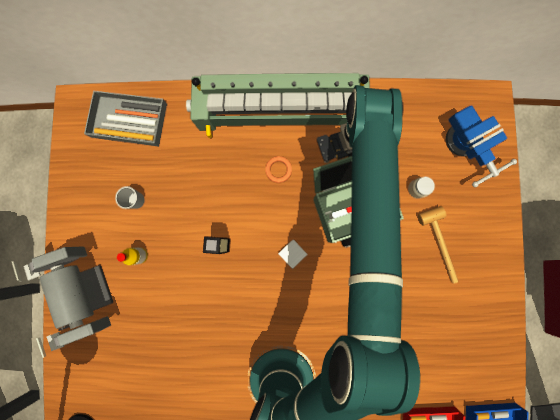

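The flap slope now gives 1.85 rad, which is the stop. The filter's red strip is centred at (0.574,-0.242). I'll go up, then over the filter.

apply_moves(
  steps=[
    {"travel": [-0.05,0,0],"yaw": 0,"claw": -0.4},
    {"travel": [-0.1,0,0],"yaw": 0,"claw": -0.4},
    {"travel": [-0.15,0,0],"yaw": 0,"claw": -0.4},
    {"travel": [-0.15,0,0],"yaw": -5,"claw": -0.4},
    {"travel": [-0.15,-0.153,0],"yaw": -90,"claw": -0.4},
    {"travel": [-0.15,-0.153,0],"yaw": -90,"claw": -0.4},
    {"travel": [-0.15,-0.153,0],"yaw": -90,"claw": -0.4},
    {"travel": [-0.15,-0.153,0],"yaw": -90,"claw": -0.4},
    {"travel": [-0.15,-0.153,0],"yaw": -90,"claw": -0.4},
    {"travel": [-0.15,-0.153,0],"yaw": -90,"claw": -0.4},
  ],
)

```text
clock: 19.05
eef_pos: [0.5731, -0.2414, 0.4141]
orientation: [[0.0, 0.042, 0.999], [-0.0, 0.999, -0.042], [-1.0, -0.0, 0.0]]
ft_force: [-0.4, -0.1, 0.1]
grip_width: 0.7
```

Run:
```python
from h import *
rel([.572,-.2425,.37],17.9)
print(manip.get_state()['joint_positions'])
```

```text
travel [ 0.0628 -0.0011 -0.0011] yaw -20.3
[ 0.7626  0.3597 -0.581   1.371   0.1959  1.4675  0.1493]
```

apply_moves(
  steps=[
    {"travel": [0.0,-0.001,-0.001],"yaw": -10,"claw": -0.4},
    {"travel": [0.02,-0.001,-0.001],"yaw": -20.3,"claw": -0.4},
    {"travel": [0.04,-0.001,-0.001],"yaw": -20.3,"claw": -0.4},
    {"travel": [0.06,-0.001,-0.001],"yaw": -20.3,"claw": -0.4},
    {"travel": [0.06,-0.001,-0.001],"yaw": -20.3,"claw": -0.4},
  ],
)

```text
clock: 19.68
eef_pos: [0.5715, -0.2423, 0.3525]
orientation: [[-0.003, -0.302, 0.953], [0.001, 0.953, 0.302], [-1.0, 0.002, -0.002]]
ft_force: [0.9, -0.4, 0.6]
grip_width: 0.701
```

Run:
```python
from h import *
p,d=save('wrist','w10.png')
C=np.array([.574,-.24,0]);ex=np.array([.952,.306,0]);ey=np.array([-.306,.952,0])
r=manip.masks_of('filter','wrist')
if r:
  P=cloud('wrist',r[0]['mask'],d);T=P[(P[:,2]>.15)&(P[:,2]<.17)];print(r[0]['conf'],cv2.minAreaRect(T[:,:2].astype(np.float32)*1000),T.mean(0),((T-C)@ex).mean(),((T-C)@ey).mean())
rel([.572,-.2425,.155],17.9)
```

```text
0.86 ((568.307373046875, -226.53469848632812), (15.553962707519531, 111.79794311523438), 19.354631423950195) [ 0.5738 -0.2412  0.1614] -0.0006015300437098454 -0.001108363114868382
travel [ 0.2182  0.0001 -0.0008] yaw -0.3
```

View pics/w10.png

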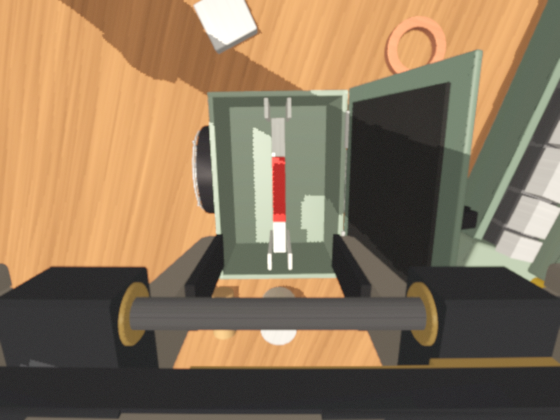

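The red strip is centred between the fingers at px (279,188). I'll go down slowly and watch the force.

apply_moves(
  steps=[
    {"travel": [0.05,0,-0.001],"yaw": 0,"claw": -0.4},
    {"travel": [0.1,0,-0.001],"yaw": 0,"claw": -0.4},
    {"travel": [0.14,0,-0.001],"yaw": 0,"claw": -0.4},
    {"travel": [0.165,0,-0.001],"yaw": 0,"claw": -0.4},
    {"travel": [0.185,0,-0.001],"yaw": 0,"claw": -0.4},
    {"travel": [0.195,0,-0.001],"yaw": 0,"claw": -0.4},
    {"travel": [0.2,0,-0.001],"yaw": 0,"claw": -0.4},
    {"travel": [0.205,0,-0.001],"yaw": 0,"claw": -0.4},
  ],
)

```text
clock: 20.78
eef_pos: [0.572, -0.2427, 0.1494]
orientation: [[0.002, -0.302, 0.953], [-0.001, 0.953, 0.302], [-1.0, -0.001, 0.001]]
ft_force: [-0.4, -0.0, -0.5]
grip_width: 0.702
```

Run:
```python
from h import *
p,d=save('side','s11.png')
cv2.imwrite('pics/s11c.png',cv2.resize(p[120:320,180:400,::-1],None,fx=3,fy=3))
```

```text
(no output)
```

View pics/s11c.png

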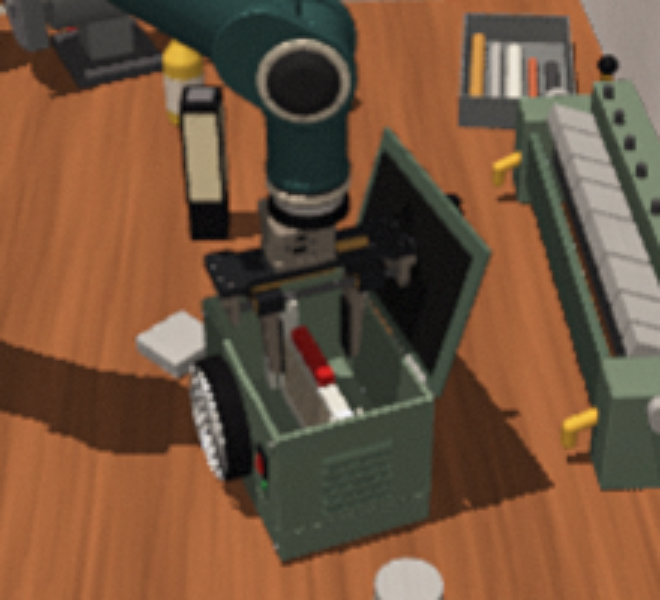

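No contact force so far. I'll go down the last 12 mm and grip.

apply_moves(
  steps=[
    {"travel": [0.006,0,0],"yaw": 0,"claw": -0.4},
    {"travel": [0.012,0,0],"yaw": 0,"claw": -0.4},
    {"travel": [0.012,0,0],"yaw": 0,"claw": 1},
    {"travel": [0.012,0,0],"yaw": 0,"claw": 1},
    {"travel": [0.012,0,0],"yaw": 0,"claw": 1},
    {"travel": [0.012,0,0],"yaw": 0,"claw": 1},
    {"travel": [0.012,0,0],"yaw": 0,"claw": 1},
    {"travel": [0.012,0,0],"yaw": 0,"claw": 1},
  ],
  newtons=35,
)

```text
clock: 21.82
eef_pos: [0.5714, -0.2425, 0.1368]
orientation: [[0.0, -0.302, 0.953], [-0.0, 0.953, 0.302], [-1.0, -0.0, 0.0]]
ft_force: [0.2, 0.3, 0.7]
grip_width: 0.173
```

Gripped: the opening reads 15.9 mm. I'll draw the filter up.

apply_moves(
  steps=[
    {"travel": [-0.01,0,0],"yaw": 0,"claw": 1},
    {"travel": [-0.03,0,0],"yaw": 0,"claw": 1},
    {"travel": [-0.05,0,0],"yaw": 0,"claw": 1},
    {"travel": [-0.08,0,0],"yaw": 0,"claw": 1},
    {"travel": [-0.11,0,0],"yaw": 0,"claw": 1},
    {"travel": [-0.14,0,0],"yaw": 0,"claw": 1},
    {"travel": [-0.17,0,0],"yaw": 0,"claw": 1},
    {"travel": [-0.19,0,0],"yaw": 0,"claw": 1},
    {"travel": [-0.2,0,0],"yaw": 0,"claw": 1},
    {"travel": [-0.2,0,0],"yaw": 0,"claw": 1},
  ],
)

```text
clock: 23.08
eef_pos: [0.5715, -0.2425, 0.3378]
orientation: [[0.001, -0.302, 0.953], [-0.001, 0.953, 0.302], [-1.0, -0.001, 0.001]]
ft_force: [-0.8, 0.8, -1.7]
grip_width: 0.169
```

Run:
```python
from h import *
p,d=save('side','s12.png')
cv2.imwrite('pics/s12c.png',cv2.resize(p[60:320,160:420,::-1],None,fx=2.3,fy=2.3))
rel([.571,.1905,.32],-3)
```

```text
travel [0.0353 0.4128 0.1306] yaw 20.6
```

View pics/s12c.png

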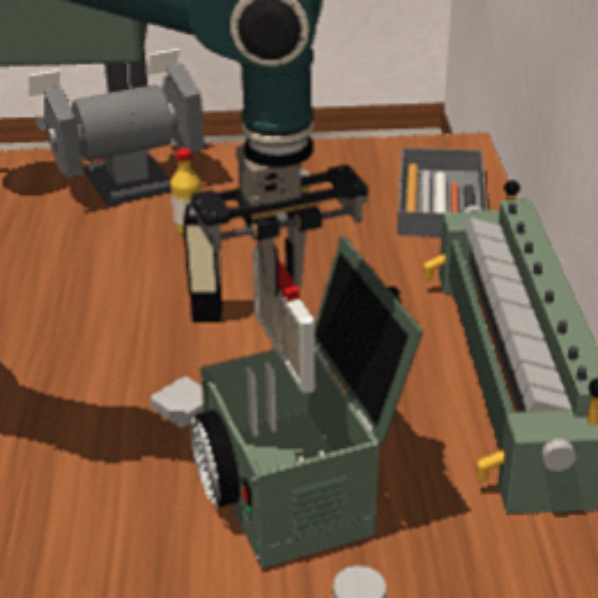

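The filter is out and held, its lower edge about 0.245 m up. I'll carry it sideways to the far side of the lamp.

apply_moves(
  steps=[
    {"travel": [0,0.03,0],"yaw": 0,"claw": 1},
    {"travel": [0,0.07,0.01],"yaw": 0,"claw": 1},
    {"travel": [0,0.11,0.025],"yaw": 0,"claw": 1},
    {"travel": [0,0.15,0.04],"yaw": 2,"claw": 1},
    {"travel": [0,0.19,0.055],"yaw": 6,"claw": 1},
    {"travel": [0,0.23,0.07],"yaw": 10,"claw": 1},
    {"travel": [0,0.27,0.085],"yaw": 14,"claw": 1},
    {"travel": [0,0.31,0.1],"yaw": 18,"claw": 1},
    {"travel": [0,0.35,0.115],"yaw": 20.6,"claw": 1},
    {"travel": [0,0.38,0.125],"yaw": 20.6,"claw": 1},
  ],
)

```text
clock: 24.38
eef_pos: [0.575, 0.1595, 0.3356]
orientation: [[-0.002, 0.052, 0.999], [0.0, 0.999, -0.052], [-1.0, -0.0, -0.002]]
ft_force: [0.5, -0.0, -2.5]
grip_width: 0.171
```

Run:
```python
from h import *
p,d=manip.camera('top'); 
r=manip.masks_of('lamp','top')
for q in r[:1]:
    P=cloud('top',q['mask'],d);T=P[P[:,2]>.185]
    print('lamp',q['conf'],cv2.minAreaRect(T[:,:2].astype(np.float32)*1000),np.median(T,0))
p,d=save('side','s13.png')
rel([.571,.1905,.187],-3)
```

```text
lamp 0.64 ((681.2163696289062, -204.75225830078125), (73.2957763671875, 229.5115966796875), 17.581470489501953) [ 0.6702 -0.2011  0.2716]
travel [ 0.1674  0.0308 -0.0049] yaw 0.2
```

View pics/s13.png

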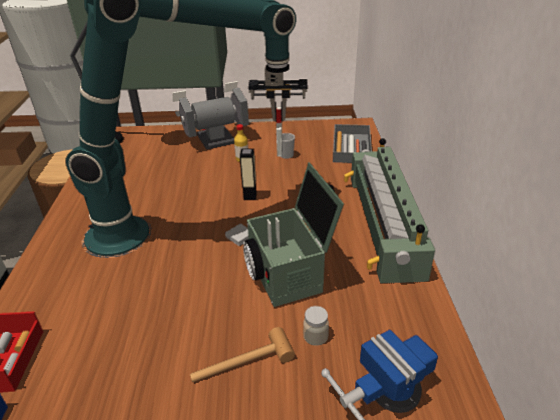

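The lamp is standing at px (249,173), and the filter is behind it and above. The top camera's "lamp" detection was really the flap, so I'm ignoring it. I'll align and lower.

apply_moves(
  steps=[
    {"travel": [0,0.015,0],"yaw": 0,"claw": 1},
    {"travel": [0,0.031,0],"yaw": 0,"claw": 1},
    {"travel": [0.03,0.031,0],"yaw": 0,"claw": 1},
    {"travel": [0.06,0.031,0],"yaw": 0,"claw": 1},
    {"travel": [0.09,0.031,0],"yaw": 0,"claw": 1},
    {"travel": [0.12,0.031,0],"yaw": 0,"claw": 1},
    {"travel": [0.145,0.031,0],"yaw": 0,"claw": 1},
    {"travel": [0.16,0.031,0],"yaw": 0,"claw": 1},
    {"travel": [0.167,0.031,0],"yaw": 0,"claw": 1},
    {"travel": [0.167,0.031,0],"yaw": 0,"claw": 1},
  ],
)

```text
clock: 25.78
eef_pos: [0.5776, 0.1887, 0.1699]
orientation: [[0.0, 0.053, 0.999], [0.0, 0.999, -0.053], [-1.0, 0.0, 0.0]]
ft_force: [0.2, 0.1, -1.9]
grip_width: 0.171
```

Run:
```python
from h import *
s=manip.get_state();print(s['eef_pos'],s['ft_force'],s['dq'],s['grip_width'])
lampaxis()
p,d=save('side','s14.png')
cv2.imwrite('pics/s14c.png',cv2.resize(p[60:320,160:420,::-1],None,fx=2.3,fy=2.3))
r=manip.masks_of('filter','side')
if r:
  m=cv2.erode(r[0]['mask'].astype(np.uint8),np.ones((3,3)))>0
  P=cloud('side',m,d);print(r[0]['conf'],P.min(0),P.max(0))
  for z in np.arange(.06,.2,.02):
    b=P[(P[:,2]>z)&(P[:,2]<z+.02)]
    if len(b)>3: print(round(z+.01,3),len(b),b.min(0),b.max(0))
r=manip.masks_of('flap','side');P=cloud('side',r[0]['mask'],d)
ex=np.array([.952,.306,0]);C=np.array([.574,-.24,0]);Q=(P-C)@ex
for z in (.2,.28):
    b=(P[:,2]>z)&(P[:,2]<z+.02); print('flap',z+.01,np.median(Q[b]))
p,d=save('top','t14.png'); p,d=save('wrist','w14.png')
```

```text
[0.5776 0.1887 0.1699] [ 0.1974  0.1029 -1.9166] [ 0.0021 -0.0144 -0.0044 -0.0106 -0.0023  0.0018  0.0019] 0.17052076328501123
0.58 [239.4, 146.3, 257.6, 199.5] 0.2037852104781974
[[ 0.02    0.4405  0.479   0.166  49.    ]
 [ 0.04    0.4382  0.4804  0.1652 50.    ]
 [ 0.06    0.4367  0.4811  0.1658 53.    ]
 [ 0.08    0.4373  0.4825  0.1676 64.    ]
 [ 0.1     0.4386  0.4827  0.1646 56.    ]
 [ 0.12    0.4366  0.4809  0.1683 56.    ]
 [ 0.14    0.4374  0.4821  0.1653 65.    ]
 [ 0.16    0.4391  0.4826  0.1671 60.    ]
 [ 0.18    0.4375  0.4809  0.1654 61.    ]
 [ 0.2     0.4383  0.4814  0.1655 92.    ]]
0.57 [0.5722 0.098  0.0823] [0.5876 0.2303 0.1971]
0.09 10 [0.5726 0.0985 0.0823] [0.58   0.1152 0.0986]
0.11 15 [0.5726 0.0993 0.1005] [0.5804 0.1108 0.1199]
0.13 14 [0.5733 0.098  0.1222] [0.5867 0.1712 0.1395]
0.15 15 [0.5735 0.0994 0.1402] [0.5813 0.109  0.159 ]
0.17 43 [0.5722 0.1017 0.1606] [0.587  0.1561 0.1796]
0.19 45 [0.5729 0.1142 0.1802] [0.5876 0.2303 0.1971]
flap 0.21000000000000002 0.0875795067917638
flap 0.29000000000000004 0.1110902049514274
```

View pics/s14c.png

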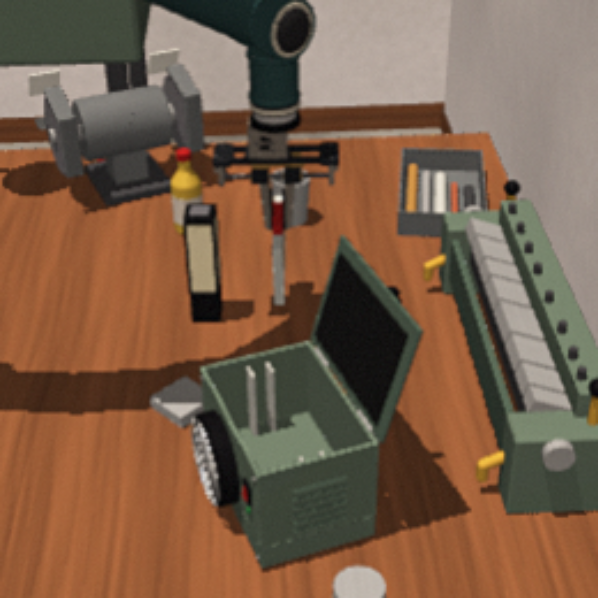

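View pics/t14.png

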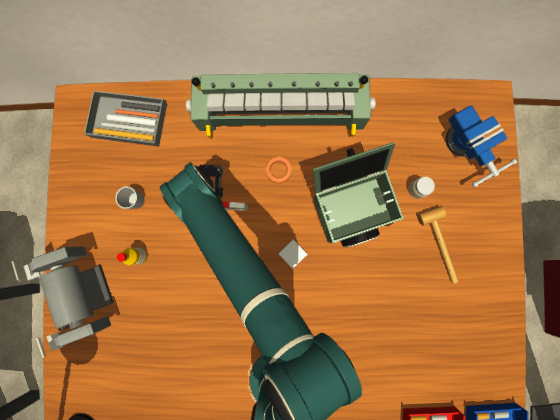

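View pics/w14.png

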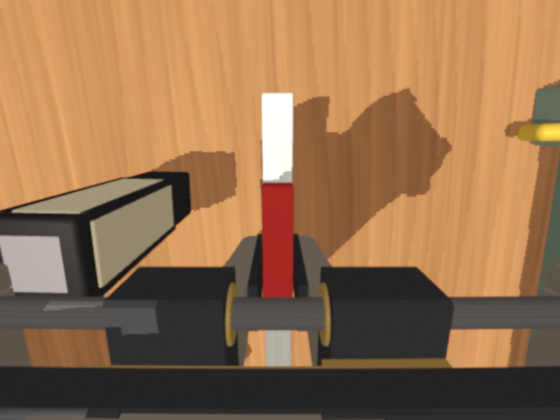

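The filter hangs upright about 12 cm from the lamp and level with its light, and the flap reads 1.85 rad. I'll ease it 15 mm closer and let it settle.

apply_moves(
  steps=[
    {"travel": [0.001,0.004,-0.008],"yaw": 0,"claw": 1},
    {"travel": [0.001,0.004,-0.015],"yaw": 0,"claw": 1},
    {"travel": [0.001,0.004,-0.015],"yaw": 0,"claw": 1},
    {"travel": [0.001,0.004,-0.015],"yaw": 0,"claw": 1},
    {"travel": [0.001,0.004,-0.015],"yaw": 0,"claw": 1},
    {"travel": [0.001,0.004,-0.015],"yaw": 0,"claw": 1},
    {"travel": [0.001,0.004,-0.015],"yaw": 0,"claw": 1},
    {"travel": [0.001,0.004,-0.015],"yaw": 0,"claw": 1},
  ],
)

```text
clock: 27.12
eef_pos: [0.5627, 0.1932, 0.1687]
orientation: [[-0.0, 0.053, 0.999], [-0.0, 0.999, -0.053], [-1.0, -0.0, -0.0]]
ft_force: [-0.6, 0.5, -1.0]
grip_width: 0.177
```

Run:
```python
from h import *
lampaxis()
s=manip.get_state();print(s['eef_pos'],s['ft_force'],s['dq'],s['grip_width'])
print(manip.hand_in())
```

```text
0.71 [237.4, 148.2, 257.1, 200.4] 0.2049654105691191
[[ 0.02    0.4405  0.4755  0.166  40.    ]
 [ 0.04    0.438   0.4762  0.1667 48.    ]
 [ 0.06    0.4394  0.4777  0.1627 47.    ]
 [ 0.08    0.4378  0.4789  0.1662 55.    ]
 [ 0.1     0.4387  0.48    0.1646 53.    ]
 [ 0.12    0.4373  0.4806  0.1655 62.    ]
 [ 0.14    0.4376  0.4784  0.1671 52.    ]
 [ 0.16    0.439   0.4794  0.1654 57.    ]
 [ 0.18    0.4379  0.477   0.1671 57.    ]
 [ 0.2     0.4383  0.4779  0.1655 78.    ]]
[0.5627 0.1932 0.1687] [ 0.3786  0.0909 -1.5942] [-0.0006 -0.0002  0.0004  0.0015  0.0008  0.0001  0.0001] 0.1695526582678924
the job is handed in; nothing more can be done
None
```

I stood the lamp up and let go of it, opened the flap to its stop, and drew the filter out. I handed the job in at about 27 s with the gripper holding the filter in front of the lamp; no verdict is reported.

**Last checks:**
- **Lamp:** it stands vertical at about x 0.459, y 0.19, with no measurable tilt in the depth data.
- **Flap:** its slope gave about 1.85 rad, measured just before the final 15 mm shift of the filter.
- **Filter:** it hangs upright about 105 mm from the lamp's light. From the gripper pose and the side-camera depth, it is centred on the light to within about 1 cm sideways and in height.
- **Grip and motion:** the gripper opening reads about 16 mm, which matches the filter's thickness. Joint speeds are practically zero, and the wrist shows only about the filter's weight.
- **Other things on the bench:** they showed no visible movement in the last top and side pictures. I did not measure them again.

**A check that disagreed:** one top-camera detection during the carry reported the flap as the lamp. I ignored it because the side camera showed the lamp still standing.

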